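# Stack the sample tray and snap it home under the keepers

### The job

Take the blue sample tray off the sloped stand and stack it on the grey tray in the stacking base, its chamfered corners over the grey tray's chamfered corners, and press it down level until its skirt is fully home over the grey tray, under both orange spring keepers; then let go. Be gentle: feel for the fit, press with about 10 N, and never push the tray against the stack with more than 40 N. Leave the other things on the bench where they are.

Things in the scene. Friction and masses are not known exactly. Their poses are not given: they have to be found in the camera images.
- blue_tray: blue sample tray to be stacked, 92 x 60 x 36 mm, about 0.16 kg. Origin: centre of its underside; z out of its socketed top; x along its length to the end with two chamfered corners (14 mm). Lowest 8 mm: skirt 92 x 60; above it a narrower straight body 83 x 51 mm. Grip across the body (51 mm, along y), above the skirt. Starts on the sloped stand, tilted 35 deg, x up the slope
- blue_chamfer_end (a point): point on the blue tray: x = 41.5, z = 36 mm, the top of the chamfered end. Skirt walls 3 mm thick round a cavity open below, 86 x 54 mm, 7 mm deep: 1.5 mm clearance all round on the grey body. Body sides straight from 8 to 33 mm, then a bevel 1.5 mm in to the flat top at 36 mm, which guides or, if off, pushes sideways
- stack_base: fixed stacking base, plate 156 x 84 x 10 mm; origin: centre of its underside, x along its length. On it, clamped and parallel to its axes, sits a grey tray just like the blue one (chamfered end to +x), but up to 3 mm off the middle in x and 10 mm in y: how far is not reported, so look or feel. Blue is home with its origin 39.5 mm above this origin, axes alike
- keeper_back (a joint): outward travel (m) of the orange spring keeper at the base's +x end, which points inward from a grey housing (17 x 30 mm, 72 mm high, 66.5 mm from the middle). Keeper 12 mm wide, 49 to 68 mm up, tip 41 mm from the middle, sloping out to 50.5 mm at its top. Both together resist a sinking tray with 2 to 9 N from 62 mm origin height on; its weight is not enough
- keeper_front (a joint): the same for the keeper at the base's -x end. With the blue tray home both keepers spring back in over its skirt
- slope_stand: fixed white stand, face 104 x 80 mm sloping up at 35 deg along the stand's +x; origin: centre of its underside; the middle of the face is 62 mm above it. A steel ledge 6 mm proud holds the tray's lower end; the sides are open
- mug_1: spotted mug, 93 mm tall, bystander, origin at centre of underside
- multimeter: yellow multimeter lying flat, 150 x 68 x 47 mm, bystander
- cap_3: blue capacitor, 35 mm wide, 58 mm tall, bystander (two like it are fixed beside it)
- tape_2: roll of tape lying flat, 94 mm wide, 25 mm high, bystander
- screwdriver: orange screwdriver, 188 mm long, bystander
- side_cutters: green side cutters lying flat, 150 x 64 x 12 mm, bystander
- base_chamfer_end (a point): fixed point of the base: 41.5 mm from its middle along +x, 75.5 mm up, where blue_chamfer_end would be if the grey tray sat dead centre. The grey top is at 46.5 mm: a blue skirt that lands on it stops about 7 mm too high (so too if turned end for end), 4 to 6 mm if on its bevel
Mind the look-alikes: they are no part of the job. Of the things that look like the blue_tray, the larger one is meant.

How it is judged:
By the outcome, as a careful person would: the job done as asked, in the order asked, and still so for the second after the job is handed in, with the robot touching nothing.
It also fails if it takes over 67 s, if anything falls off the work surface, if the arm or the gripper's body presses on something with over 40 N, if the wrist force passes 120 N, or if a joint passes its speed limit or range.

### The arm

A 6-joint arm with a two-finger parallel gripper is mounted at the origin on a cart in front of the work surface, level with it; the furniture and walls round the work are solid. World frame = base frame: x ahead of the robot, y to its left, z up, the work surface at z = 0. Lengths are in m, angles in rad, forces in N, time in s.
With the tool pointing down it reaches from about 0.425 to 0.95 m from the base axis. Payload 3.5 kg.
Tool frame: the origin (TCP) lies midway between the tips of the shut fingers; the grasp point (between the pads) lies 19 mm behind it; z points along the fingers, y is the line along which they close (so a half turn about z gives the same grasp; the last joint's range is limited). The gripper opens to 85 mm and grips with 20 to 120 N. Pads are 22 mm wide; open, the fingers measure 114 mm over their backs; the gripper's body (76 mm by 85 mm) begins 54 mm behind the grasp point. The pads swing forward as they close: fully open they stand 13 mm farther back than shut.
Start: joints at [-1.329, 0.286, 1.577, -0, 1.279, -0.15], TCP at [0.258, -0.624, 0.231] pointing down, gripper open.
Joint ranges: [-2.77, 2.77], [-0.9, 2.22], [0.21, 2.48], [-1.53, 4.67], [0.24, 2.81], [-2.84, 2.84]. Speed limits (rad/s): [2.79, 2.79, 3.14, 3.14, 3.14, 3.14].

### API

Orientations are given as a unit quaternion [w, x, y, z].
In Python, from station import bot gives the robot as it stands. The module is installed in compiled form; this text tells all that it offers.
- The arm moves only by the tool step_arm, never from a script. Its argument "commands" is a list of rows, each a list of 7 numbers: the turn, a rotation vector about the world's x, y, z in degrees, then the shift along the world's x, y, z in cm, then the closure, from 0 (fully open) to 1 (shut). A call has 1 to 10 rows; each row shifts and turns the commanded pose from where the row before left it; what a row does not reach is not made up. A row lasts 1/8 s, in which the tool goes at most 62.5 mm and 10.7 degrees, less where a joint would pass 70% of its speed; a pose out of reach is approached as far as the arm can. A call with a gripper value outside its range is refused whole. The fingers move at their own pace and stop on an object; "force" is the grip in N (left out, the last holds). Time passes only in rows, so rows that do not move let the fingers close. It gives the time, the measured TCP pose, the force, the opening and the grip force at its end, in the units of the state.
- bot.get_obs(): the state, without advancing time (a new reading comes with each control period).
- bot.get_image(name): name is "scene" or "top" or "wrist"; returns (picture, depth): 420x560x3 uint8, blue, green, red; 420x560 float32, m along the optical axis (not along the pixel's ray), 0 where there is no reading.
- bot.get_calibration(name): a dict with "camera_matrix" (3x3 intrinsics, pixels), "k1" (the pictures are not rectified: a ray, as slopes to the right and down, at radius r is drawn at 1 + k1 r^2 times it, then the intrinsics apply), "R" (3x3) and "t" (3): a world point X has camera coordinates R X + t. Camera axes: x right, y down, z forward; pixel columns grow to the right and rows downward; lengths in m; the calibration is good to about 2 mm. A picture is of the moment at which its call begins: read the wrist's pose just before it. get_calibration takes no time and is no camera call; for the wrist camera it gives the pose at the moment of the call.
- bot.close_job(): hands the job in; it is judged then, once.
The state is a dict: "t": time; "joint_pos": joint angles; "dq": joint speeds; "joint_torque": joint torques, N m; "position": TCP position; "orientation": TCP orientation; "force": force on the tool from outside, world axes, zero at the start; "moment": the same for the moment, N m; "gripper_width": finger opening in m; "gripper_force": force on a finger pad.
Only numpy, scipy, OpenCV 4.12 (cv2) and the standard library are available. Lean on these libraries where they do the work, as an engineer would, in place of code of your own. Each camera call takes 0.05 s, during which the arm holds its last target. There are 200 camera calls.

## Working session

There is one attempt and no reset: what is moved stays moved. The work goes in short steps, Python scripts to look and compute and a tool call to move; the robot and the scene stay as the last step left them, time stands still between calls to the robot, and variables do not carry over. Pictures are saved under pics/ and viewed, at most 10 in all, crops included, and the job is handed in when it is done.

Besides the shell and the picture viewer there is one more tool, called after ">>>" as name(argument=value, ...), one argument or row to a line, values as JSON. step_arm: Moves the arm, as the interface text tells. Its arguments: {"type":"object","properties":{"commands":{"type":"array","items":{"type":"array","items":{"type":"number"}}},"force":{"type":"number"}},"required":["commands"]}

```bash
mkdir -p pics; cat > h.py <<'E'
import numpy as np, cv2
from station import bot
def grab(name,png=None):
    c=bot.get_calibration(name); im,d=bot.get_image(name)
    if png: cv2.imwrite('pics/'+png,im)
    np.savez(''+name+'.npz',im=im,d=d,K=c['camera_matrix'],k1=c['k1'],R=c['R'],t=c['t'])
    return im,d,c
def load(name):
    z=np.load(''+name+'.npz'); return z['im'],z['d'],{'camera_matrix':z['K'],'k1':float(z['k1']),'R':z['R'],'t':z['t']}
def slopes(c,uv):
    uv=np.array(uv,float).reshape(-1,1,2)
    return cv2.undistortPoints(uv,np.array(c['camera_matrix']),np.array([c['k1'],0,0,0,0.])).reshape(-1,2)
def rays(c,uv):
    s=slopes(c,uv); R=np.array(c['R']);t=np.array(c['t']).ravel()
    return -R.T@t, np.c_[s,np.ones(len(s))]@R
def plane(c,uv,z):
    o,r=rays(c,uv); return o+r*((z-o[2])/r[:,2])[:,None]
def pts(c,uv,d):
    uv=np.array(uv).reshape(-1,2); o,r=rays(c,uv); return o+r*d[uv[:,1].astype(int),uv[:,0].astype(int)][:,None]
def proj(c,X):
    R=np.array(c['R']);t=np.array(c['t']).ravel()
    return cv2.projectPoints(np.array(X,float).reshape(-1,1,3),cv2.Rodrigues(R)[0],t,np.array(c['camera_matrix']),np.array([c['k1'],0,0,0,0.]))[0].reshape(-1,2)
E
python3 - <<'E'
from h import *
a=grab('scene','s.png');b=grab('top','t.png')
o=bot.get_obs();print(o['t'],o['position'],o['orientation'],o['gripper_width'],o['force'])
for c in (a[2],b[2]): print(c['camera_matrix'][0],c['k1'],-np.array(c['R']).T@np.array(c['t']).ravel())
E
```

```text
0.1 [ 0.2576369  -0.62324233  0.23003983] [-1.10331340e-03  9.80871566e-01  1.94652898e-01 -4.96619004e-05] 0.08555942714866208 [0.14120184 0.2626384  0.984004  ]
[392.78881128   0.         277.50029043] -0.10574657043703402 [0.09540924 0.5333149  0.70433373]
[422.96989341   0.         274.73957613] -0.08241270156091267 [0.46991393 0.21069523 0.96191946]
```

View pics/s.png

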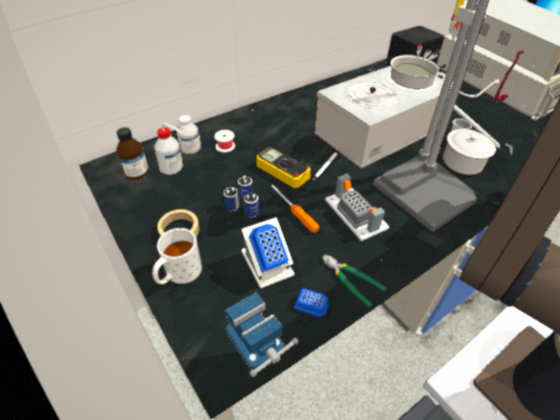

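View pics/t.png

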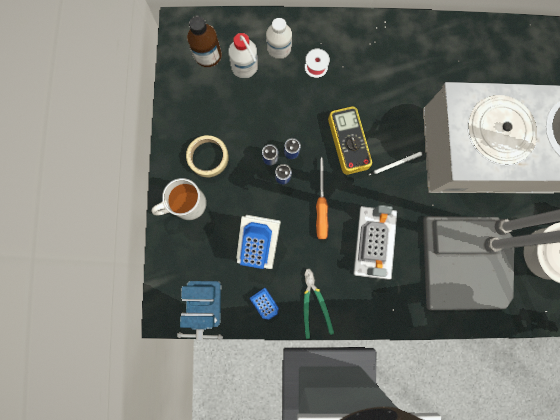

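Top view: blue candidates are the tray on the white stand at (256,245), and a small blue block at (264,303) lying flat on the bench. The capacitors and vise are other things. The one on the stand is larger and tilted, so it fits. The base with the grey tray is at (376,243), with orange keepers at (382,214) and (380,267). I'll confirm in a crop and measure.

```bash
python3 - <<'E'
from h import *
im,d,c=load('top')
a=cv2.resize(im[205:280,225:290],None,fx=6,fy=6,interpolation=cv2.INTER_CUBIC)
b=cv2.resize(im[200:285,345:405],None,fx=6,fy=6,interpolation=cv2.INTER_CUBIC)
H=520;cv=np.zeros((H,760,3),np.uint8);cv[:a.shape[0],:a.shape[1]]=a;cv[:b.shape[0],395:395+b.shape[1]]=b[:H]
cv2.imwrite('pics/crop1.png',cv)
for n,box in (('top',(225,205,290,280)),('scene',(235,210,300,285))):
    im,d,c=load(n);x0,y0,x1,y1=box
    hsv=cv2.cvtColor(im,cv2.COLOR_BGR2HSV)
    m=cv2.inRange(hsv,(100,120,60),(125,255,255)); k=np.zeros_like(m);k[y0:y1,x0:x1]=m[y0:y1,x0:x1]
    v,u=np.where(k>0);P=pts(c,np.c_[u,v],d);P=P[d[v,u]>0]
    # plane RANSAC
    rng=np.random.default_rng(0);best=0
    for _ in range(500):
        q=P[rng.choice(len(P),3,False)];nn=np.cross(q[1]-q[0],q[2]-q[0]);l=np.linalg.norm(nn)
        if l<1e-7: continue
        nn/=l;s=np.abs((P-q[0])@nn)<.002
        if s.sum()>best: best=s.sum();S=s
    Q=P[S];ce=Q.mean(0);w=np.linalg.svd(Q-ce)[2];nn=w[2]*np.sign(w[2][2])
    print(n,len(P),best,'n',nn,'tilt',np.degrees(np.arccos(nn[2])),'az',np.degrees(np.arctan2(nn[1],nn[0])),'c',ce)
    pr=(Q-ce)@w[:2].T; r=cv2.minAreaRect(pr.astype(np.float32));print(r, ce+ np.array(r[0])@w[:2],w[0])
    # white stand + base plate extents
    wm=cv2.inRange(hsv,(0,0,150),(180,60,255))
    # base
    bx=(345,200,405,285) if n=='top' else (320,170,395,245)
    k=np.zeros_like(wm);k[bx[1]:bx[3],bx[0]:bx[2]]=wm[bx[1]:bx[3],bx[0]:bx[2]]
    v,u=np.where(k>0);X=plane(c,np.c_[u,v],.01);Z=pts(c,np.c_[u,v],d)[:,2]
    X=X[abs(Z-.01)<.006];r=cv2.minAreaRect(X[:,:2].astype(np.float32));print('base',r,len(X),Z.min(),np.median(Z))
E
```

```text
top 767 365 n [-0.56074288  0.08780349  0.8233213 ] tilt 34.58133543065581 az 171.1006480990938 c [0.51034996 0.25431162 0.0930013 ]
((0.0003394708037376404, 0.00019532069563865662), (0.050164952874183655, 0.08348418772220612), 89.89169311523438) [0.5101056  0.25455009 0.09280944] [-0.81225479  0.13460091 -0.56756034]
base ((0.5327638387680054, -0.016368981450796127), (0.08369549363851547, 0.1546541452407837), 83.31349182128906) 1013 -0.002774110049487466 0.013001529350564922
scene 881 488 n [-0.56420685  0.11653847  0.81736737] tilt 35.177881219389086 az 168.3295224941621 c [0.50818675 0.25722769 0.0910084 ]
((-0.00119844451546669, 0.001081196591258049), (0.0497044175863266, 0.08278439193964005), 87.15784454345703) [0.509008   0.25604848 0.09174342] [-0.81333769  0.09176637 -0.57450913]
base ((0.5790629386901855, -0.020043425261974335), (0.08546065539121628, 0.2567155361175537), 82.6481704711914) 485 -0.0014997048455837048 0.011944515293575209
```

View pics/crop1.png

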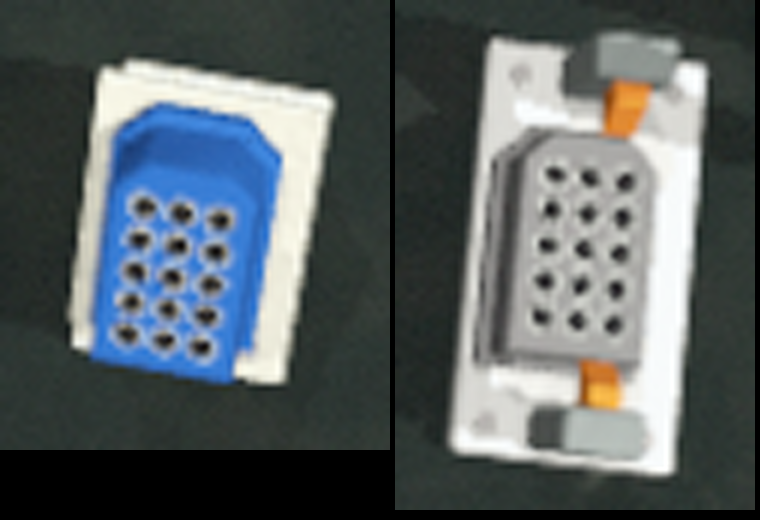

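The crop confirms it: the large blue tray's chamfers are at the upper end (far, +x world), and the grey tray's chamfers are at the far end too. Next I'll check the pole on the way and refine the grey tray's offset.

```bash
python3 - <<'E'
from h import *
for n in ('top','scene'):
    im,d,c=load(n)
    v,u=np.mgrid[0:420,0:560];uv=np.c_[u.ravel(),v.ravel()];P=pts(c,uv,d);ok=d.ravel()>0;P=P[ok]
    s=(P[:,2]>.12)&(P[:,0]>.15)&(P[:,0]<1)&(abs(P[:,1])<.75)
    Q=P[s]; cells={}
    for p in Q:
        k=(round(p[0]/.08)*8,round(p[1]/.08)*8); cells.setdefault(k,[]).append(p[2])
    print(n,sorted((k,len(z),round(min(z),2),round(max(z),2)) for k,z in cells.items() if len(z)>4))
# grey tray relative to base
B=np.array([.5328,-.0164]);a=np.radians(-6.7);e=np.array([[np.cos(a),np.sin(a)],[-np.sin(a),np.cos(a)]])
im,d,c=load('top');hsv=cv2.cvtColor(im,cv2.COLOR_BGR2HSV)
v,u=np.mgrid[200:285,345:405];uv=np.c_[u.ravel(),v.ravel()];P=pts(c,uv,d)
L=(P[:,:2]-B)@e.T
hh=hsv[uv[:,1],uv[:,0]]
s=(abs(P[:,2]-.0465)<.006)&(abs(L[:,0])<.055)&(abs(L[:,1])<.05)&~((hh[:,1]>130)&(hh[:,0]<25))
X=(plane(c,uv[s],.0465)[:,:2]-B)@e.T
print('grey',len(X),cv2.minAreaRect(X.astype(np.float32)),np.percentile(X,[2,98],axis=0),X.mean(0))
s=((hh[:,1]>150)&(hh[:,0]<25)); X=(P[s][:,:2]-B)@e.T
for sg in (1,-1):
    q=X[X[:,0]*sg>0];print('keeper',len(q),q.mean(0),P[s][X[:,0]*sg>0][:,2].mean())
E
```

```text
top [((16, 56), 88, np.float64(0.12), np.float64(0.19)), ((24, 0), 451, np.float64(0.18), np.float64(0.29)), ((24, 8), 286, np.float64(0.18), np.float64(0.25)), ((24, 56), 2479, np.float64(0.12), np.float64(0.43)), ((32, 56), 5699, np.float64(0.12), np.float64(0.46)), ((40, 56), 5823, np.float64(0.12), np.float64(0.47)), ((48, -24), 130, np.float64(0.12), np.float64(0.28)), ((48, 56), 5958, np.float64(0.12), np.float64(0.48)), ((56, -32), 454, np.float64(0.12), np.float64(0.25)), ((56, -24), 433, np.float64(0.12), np.float64(0.29)), ((56, 56), 6075, np.float64(0.12), np.float64(0.49)), ((64, -40), 85, np.float64(0.12), np.float64(0.16)), ((64, -32), 656, np.float64(0.12), np.float64(0.16)), ((64, -24), 680, np.float64(0.12), np.float64(0.16)), ((64, -16), 625, np.float64(0.12), np.float64(0.16)), ((64, 56), 6223, np.float64(0.12), np.float64(0.51)), ((72, -40), 192, np.float64(0.15), np.float64(0.18)), ((72, -32), 1404, np.float64(0.15), np.float64(0.19)), ((72, -24), 1526, np.float64(0.15), np.float64(0.18)), ((72, -16), 1364, np.float64(0.12), np.float64(0.16)), ((72, 56), 6384, np
[... 2794 characters left out ...]
12), np.float64(0.16)), ((88, 24), 17, np.float64(0.13), np.float64(0.14)), ((88, 56), 68, np.float64(0.12), np.float64(0.52)), ((96, -72), 110, np.float64(0.12), np.float64(0.14)), ((96, 24), 37, np.float64(0.12), np.float64(0.15)), ((96, 32), 87, np.float64(0.12), np.float64(0.15)), ((96, 40), 177, np.float64(0.12), np.float64(0.15)), ((96, 56), 57, np.float64(0.13), np.float64(0.51))]
grey 849 ((0.0012260079383850098, 0.007792511954903603), (0.05230175703763962, 0.08371162414550781), 89.6621322631836) [[-0.03873521 -0.01622106]
 [ 0.03866323  0.03270475]] [-0.00055481  0.00813234]
keeper 51 [0.04999816 0.00112475] 0.06327831870197123
keeper 43 [-0.04960394  0.00167249] 0.06428738273706114
```

```bash
python3 - <<'E'
from h import *
A=[]
for n in ('top','scene'):
    im,d,c=load(n)
    v,u=np.mgrid[0:420,0:560];uv=np.c_[u.ravel(),v.ravel()];P=pts(c,uv,d);P=P[d.ravel()>0];A.append(P)
P=np.vstack(A)
s=(P[:,0]>.3)&(P[:,0]<.7)&(P[:,1]<-.12)&(P[:,1]>-.62)&(P[:,2]>.03);P=P[s]
for z in np.arange(.03,.7,.05):
    q=P[(P[:,2]>=z)&(P[:,2]<z+.05)&(P[:,0]<.62)]
    if len(q)>4:
        r=np.hypot(q[:,0],q[:,1]);i=r.argmin();print(round(z,2),len(q),'x',np.percentile(q[:,0],[1,50,99]).round(3),'y',np.percentile(q[:,1],[1,50,99]).round(3),'rmin',np.percentile(r,1).round(3),q[i].round(3))
# upper hood near: anything z>.45
q=np.vstack(A);q=q[(q[:,2]>.35)&(q[:,0]>.2)&(q[:,0]<.9)&(q[:,1]<.45)&(q[:,1]>-.6)];print(len(q),q.min(0),q.max(0))
E
```

```text
0.03 5342 x [0.447 0.534 0.6  ] y [-0.512 -0.264 -0.147] rmin 0.538 [ 0.506 -0.154  0.034]
0.08 1394 x [0.462 0.517 0.574] y [-0.462 -0.385 -0.261] rmin 0.581 [ 0.513 -0.267  0.101]
0.13 582 x [0.514 0.554 0.576] y [-0.301 -0.287 -0.26 ] rmin 0.58 [ 0.513 -0.267  0.163]
0.18 675 x [0.514 0.535 0.575] y [-0.3   -0.274 -0.261] rmin 0.58 [ 0.513 -0.267  0.212]
0.23 633 x [0.514 0.53  0.574] y [-0.301 -0.268 -0.26 ] rmin 0.58 [ 0.513 -0.268  0.279]
0.28 411 x [0.514 0.531 0.574] y [-0.3   -0.271 -0.26 ] rmin 0.58 [ 0.517 -0.263  0.299]
0.33 423 x [0.514 0.532 0.573] y [-0.303 -0.273 -0.261] rmin 0.58 [ 0.514 -0.264  0.369]
0.38 523 x [0.514 0.548 0.586] y [-0.306 -0.283 -0.26 ] rmin 0.58 [ 0.513 -0.266  0.391]
0.43 526 x [0.514 0.531 0.585] y [-0.312 -0.278 -0.26 ] rmin 0.58 [ 0.512 -0.269  0.457]
3310 [ 0.20001616 -0.46256504  0.35000385] [0.68025147 0.08558444 0.49416757]
```

>>> step_arm(
  commands=[
    [0, 0, 10, -2.2, 4.8, 0.5, 0],
    [0, 0, 10, -2.2, 4.8, 0.5, 0],
    [0, 0, 10, -2.2, 4.8, 0.5, 0],
    [0, 0, 10, -2.2, 4.8, 0.5, 0],
    [0, 0, 10, 4.6, 2.4, 0, 0],
    [0, 0, 10, 4.1, 2.5, 0, 0],
    [0, 0, 10, 3.9, 2.9, 0, 0],
    [0, 0, 10, 3.5, 3.2, 0, 0],
    [0, 0, 10, 3.1, 3.7, 0, 0],
    [0, 0, 10, 2.8, 3.9, 0, 0],
  ],
)

```text
t: 1.35
position: [0.3905, -0.2443, 0.2509]
orientation: [-0.0, 0.479, 0.878, 0.0]
force: [0.9, 0.5, 0.2]
gripper_width: 0.0853
gripper_force: 0.0
```

>>> step_arm(
  commands=[
    [0, 0, 10, 2.3, 4.2, 0, 0],
    [0, 0, 10, 1.9, 4.5, 0, 0],
    [0, 0, 10, 1.4, 4.6, 0, 0],
    [0, 0, 10, 1.0, 4.7, 0, 0],
    [0, 0, 10.5, 0.4, 4.8, 0, 0],
    [0, 0, 0, 3, 0, 0, 0],
    [0, 0, 0, 0, 0, 0, 0],
  ],
)

```text
t: 2.22
position: [0.4902, -0.0172, 0.2508]
orientation: [-0.001, 0.061, 0.998, 0.0]
force: [-0.7, -0.3, -0.1]
gripper_width: 0.0854
gripper_force: 0.0
```

```bash
python3 - <<'E'
from h import *
o=bot.get_obs();print(o['t'],o['position'],o['joint_pos'])
im,d,c=grab('wrist','w1.png');print(proj(c,[[.5328,-.0164,.0465],[.51,.2553,.0923]]))
print(-np.array(c['R']).T@np.array(c['t']).ravel(),np.array(c['R'])[2])
E
```

```text
2.225 [ 0.49021606 -0.01718695  0.25080109] [-2.42149075e-01 -1.44961556e-01  1.99675219e+00 -1.53720175e-04
  1.29102765e+00 -1.69154374e+00]
[[285.9880483  219.15062729]
 [570.01223076 178.8573185 ]]
[ 0.41318901 -0.00841564  0.39418742] [ 0.30467725 -0.03700771 -0.95173642]
```

View pics/w1.png

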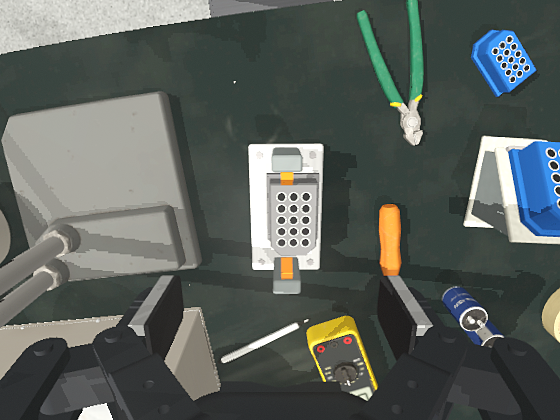

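The wrist view shows the base plate at (250–322,142–292), the grey tray top at (293,218), and the keepers at (287,180) and (287,268). I'll measure the grey tray against the base here.

```bash
cat > grey.py <<'E'
from h import *
def grey(n,box,B=np.array([.5328,-.0164]),a=np.radians(-6.7)):
    im,d,c=load(n);hsv=cv2.cvtColor(im,cv2.COLOR_BGR2HSV)
    v,u=np.mgrid[box[1]:box[3],box[0]:box[2]];uv=np.c_[u.ravel(),v.ravel()];hh=hsv[uv[:,1],uv[:,0]]
    P=pts(c,uv,d)
    s=(hh[:,1]<60)&(hh[:,2]>150)&(abs(P[:,2]-.01)<.006)
    X=plane(c,uv[s],.01)[:,:2];r=cv2.minAreaRect(X.astype(np.float32));print('plate',r,'z',np.median(P[s][:,2]))
    e=np.array([[np.cos(a),np.sin(a)],[-np.sin(a),np.cos(a)]]);L=(P[:,:2]-B)@e.T
    orange=(hh[:,1]>130)&(hh[:,0]<25)
    s=(abs(P[:,2]-.0465)<.006)&(abs(L[:,0])<.055)&(abs(L[:,1])<.05)&~orange
    G=(plane(c,uv[s],.0465)[:,:2]-B)@e.T
    print('grey top',s.sum(),'z',np.median(P[s][:,2]),'rect',cv2.minAreaRect(G.astype(np.float32)),np.percentile(G,[1,50,99],axis=0).round(4).tolist())
    s=(hh[:,1]>150)&(hh[:,0]<25)&(abs(P[:,2]-.06)<.02)
    for sg in (1,-1):
        q=s&(L[:,0]*sg>0);print('keeper',q.sum(),L[q].mean(0),P[q][:,2].mean())
    # dark sockets
    s=(abs(L[:,0]-0)<.045)&(abs(L[:,1]-.008)<.03)
    m=np.zeros(im.shape[:2],np.uint8);uu=uv[s&(hh[:,2]<70)];m[uu[:,1],uu[:,0]]=255
    k,_,st,ce=cv2.connectedComponentsWithStats(m)
    ce=ce[1:][st[1:,4]>8];H=(plane(c,ce,.0465)[:,:2]-B)@e.T
    print('sockets',len(ce),H.mean(0),(H.max(0)+H.min(0))/2,np.ptp(H,axis=0))
E
python3 -c "
from grey import *
grey('wrist',(230,125,345,305))
grey('top',(345,200,405,285))"
```

```text
plate ((0.5340915322303772, -0.016877461224794388), (0.08343291282653809, 0.15495774149894714), 83.30680847167969) z 0.010619368468005097
grey top 3307 z 0.04730111783265667 rect ((0.001887694001197815, 0.007119579240679741), (0.08574153482913971, 0.05067545920610428), 0.02707727625966072) [[-0.0398, -0.0176], [-0.0023, 0.0074], [0.0412, 0.0319]]
keeper 242 [ 5.00329372e-02 -6.44453542e-05] 0.062154431697311115
keeper 153 [-4.92394288e-02  8.85335130e-05] 0.06545386003036516
sockets 13 [-0.00259257  0.00988963] [0.0005597  0.00786955] [0.0520957  0.02638891]
plate ((0.532761812210083, -0.01640903204679489), (0.08351117372512817, 0.15472565591335297), 83.38465881347656) z 0.010890230020683234
grey top 849 z 0.047363003505038526 rect ((0.0012260079383850098, 0.007792511954903603), (0.05230175703763962, 0.08371162414550781), 89.6621322631836) [[-0.0395, -0.017], [-0.0005, 0.0082], [0.04, 0.0333]]
keeper 51 [0.04999816 0.00112475] 0.06327831870197123
keeper 43 [-0.04960394  0.00167249] 0.06428738273706114
sockets 1 [-0.00197023  0.03549756] [-0.00197023  0.03549756] [0. 0.]
```

>>> step_arm(
  commands=[
    [0, 0, -2, 0, 5.5, 0, 0],
    [-1.4, -8.6, 0, -0.5, 5.5, 0, 0],
    [-1.4, -8.6, 0, -0.4, 5.5, 0, 0],
    [-1.4, -8.6, 0, 0, 5.6, 0, 0],
    [-1.3, -8.8, 0, 0, 5.6, -2.0, 0],
    [0, 0, 0, 0, 0, -5.0, 0],
    [0, 0, 0, 0, 0, -4.8, 0],
    [0, 0, 0, 0, 0, 0, 0],
    [0, 0, 0, 0, 0, 0, 0],
  ],
)

```text
t: 3.4
position: [0.4829, 0.2451, 0.1392]
orientation: [0.285, 0.079, 0.955, -0.027]
force: [1.1, 0.0, 0.2]
gripper_width: 0.0855
gripper_force: 0.0
```

```bash
cat > blue.py <<'E'
from h import *
from scipy.spatial.transform import Rotation as Ro
def blue(n='wrist',box=None):
    im,d,c=load(n);hsv=cv2.cvtColor(im,cv2.COLOR_BGR2HSV)
    m=cv2.inRange(hsv,(100,100,50),(125,255,255))
    if box: k=np.zeros_like(m);x0,y0,x1,y1=box;k[y0:y1,x0:x1]=m[y0:y1,x0:x1];m=k
    _,lab,st,_=cv2.connectedComponentsWithStats(m);i=1+st[1:,4].argmax();print('bbox',st[i])
    v,u=np.where((lab==i)&(d>0));P=pts(c,np.c_[u,v],d)
    rng=np.random.default_rng(0);best=0
    for _ in range(400):
        q=P[rng.choice(len(P),3,False)];nn=np.cross(q[1]-q[0],q[2]-q[0]);l=np.linalg.norm(nn)
        if l<1e-7: continue
        nn/=l;s=np.abs((P-q[0])@nn)<.0015
        if s.sum()>best: best=s.sum();S=s
    Q=P[S];ce=Q.mean(0);w=np.linalg.svd(Q-ce,full_matrices=False)[2];nn=w[2]*np.sign(w[2][2])
    b=np.array([w[0],w[1]]);r=cv2.minAreaRect(((Q-ce)@b.T).astype(np.float32))
    a=np.radians(r[2]+(0 if r[1][0]>r[1][1] else 90));x=np.cos(a)*b[0]+np.sin(a)*b[1];x*=np.sign(x[0])
    cen=ce+np.array(r[0])@b
    print('n',nn.round(4),'tilt',np.degrees(np.arccos(nn[2])).round(2),'az',np.degrees(np.arctan2(nn[1],nn[0])).round(2),'size',np.round(r[1],4),'top centre',cen.round(4),'x',x.round(4),'yaw',np.degrees(np.arctan2(x[1],x[0])).round(2))
    return cen,x,nn
E
python3 - <<'E'
from blue import *
o=bot.get_obs();print(o['t'],o['position'],o['force'],o['joint_pos'].round(2) if hasattr(o['joint_pos'],'round') else o['joint_pos'])
R=Ro.from_quat(np.roll(o['orientation'],-1)).as_matrix();print(R.round(3))
grab('wrist','w2.png');cen,x,n=blue()
p=np.array(o['position']);print('TCP in tray (x,y,z from top) mm',[round(1e3*float((p-cen)@k),1) for k in (x,np.cross(n,x),n)])
E
```

```text
3.4 [0.4829263  0.2450899  0.13918886] [1.0539329  0.02908517 0.17320958] [ 0.43 -0.08  2.24 -0.61  0.57 -0.53]
[[-0.825  0.165  0.54 ]
 [ 0.135  0.986 -0.096]
 [-0.549 -0.006 -0.836]]
bbox [ 246  148  102  165 8503]
n [-0.5668  0.0952  0.8183] tilt 35.08 az 170.47 size [0.0504 0.0818] top centre [0.5103 0.2541 0.0917] x [ 0.8074 -0.1334  0.5747] yaw -9.38
TCP in tray (x,y,z from top) mm [6.3, -13.4, 53.5]
```

View pics/w2.png

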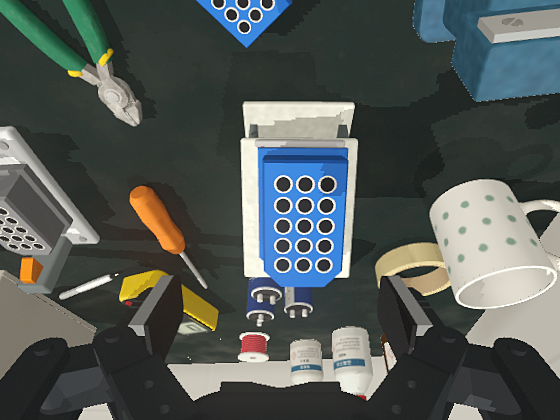

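```bash
python3 - <<'E'
from blue import *
o=bot.get_obs();R=Ro.from_quat(np.roll(o['orientation'],-1))
n=np.array([-.5668,.0938,.8183]);n/=np.linalg.norm(n);x=np.array([.8085,-.1325,.5745]);x-=n*(x@n);x/=np.linalg.norm(x);y=np.cross(n,x)
T=Ro.from_matrix(np.c_[-x,y,-n]);print('rot',(T*R.inv()).as_rotvec(degrees=True).round(2))
cen=np.array([.5103,.2543,.0919]);p=np.array(o['position'])
g=cen-.030*n;h=cen+.03*n
print('to h cm',100*(h-p),'h->g',100*(g-h),'n',n,'y',y)
E
```

```text
rot [-0.06 -1.71  0.19]
to h cm [ 0.97769866  1.16714494 -2.37453531] h->g [ 3.4013518  -0.56289132 -4.91059664] n [-0.56689197  0.09381522  0.81843277] y [ 1.62235516e-01  9.86751790e-01 -7.35949192e-04]
```

>>> step_arm(
  commands=[
    [0, -1.7, 0.2, 1.0, 1.2, -2.4, 0],
    [0, 0, 0, 0.9, -0.1, -1.2, 0],
    [0, 0, 0, 0.9, -0.2, -1.3, 0],
    [0, 0, 0, 0.8, -0.1, -1.2, 0],
    [0, 0, 0, 0.8, -0.1, -1.2, 0],
    [0, 0, 0, 0, 0, 0, 0],
    [0, 0, 0, 0, 0, 0, 0],
  ],
)

```text
t: 4.32
position: [0.526, 0.2524, 0.0645]
orientation: [0.298, 0.077, 0.951, -0.025]
force: [-0.3, -1.0, 0.0]
gripper_width: 0.0853
gripper_force: 0.0
```

```bash
python3 - <<'E'
from blue import *
o=bot.get_obs();print(o['t'],o['position'],o['force'],o['moment'])
R=Ro.from_quat(np.roll(o['orientation'],-1)).as_matrix();print(R.round(3).tolist())
p=np.array(o['position']);cen=np.array([.5103,.2543,.0919]);n=np.array([-.5669,.0938,.8184]);y=np.array([.1622,.9868,-.0007]);x=np.cross(y,n)
print([round(1e3*float((p-cen)@k),1) for k in (x,y,n)])
E
```

```text
4.325 [0.52598146 0.25239079 0.06446502] [-0.32048042 -0.99939051  0.01546998] [0.04732808 0.25226591 0.04052126]
[[-0.81, 0.161, 0.564], [0.131, 0.987, -0.094], [-0.571, -0.002, -0.821]]
[-2.8, 0.7, -31.5]
```

>>> step_arm(
  commands=[
    [0, 0, 0, 0.1, 0, 0.2, 0],
    [0, 0, 0, 0, 0, 0, 0.4],
    [0, 0, 0, 0, 0, 0, 0.5],
    [0, 0, 0, 0, 0, 0, 0.6],
    [0, 0, 0, 0, 0, 0, 0.7],
    [0, 0, 0, 0, 0, 0, 0.8],
    [0, 0, 0, 0, 0, 0, 0.8],
  ],
  force=45,
)

```text
t: 5.2
position: [0.5268, 0.2525, 0.0666]
orientation: [0.298, 0.077, 0.951, -0.025]
force: [-4.7, -0.7, 6.0]
gripper_width: 0.0504
gripper_force: 47.0
```

>>> step_arm(
  commands=[
    [0, 0, 0, -0.6, 0.1, 0.8, 0.8],
    [0, 0, 0, -1.0, 0.2, 1.5, 0.8],
    [0, 0, 0, -1.5, 0.2, 2.4, 0.8],
    [0, 0, 0, 0, 0, 4, 0.8],
    [1.4, 8.6, 0, 0, -2, 4, 0.8],
    [1.4, 8.6, 0, 0, -4, 2, 0.8],
    [1.4, 8.6, 0, 0, -5, 0, 0.8],
    [1.4, 8.6, 0, 0, -5, 0, 0.8],
    [0, 0, 2.6, 1, -5, 0, 0.8],
    [0, 0, 0, 1, -5, 0, 0.8],
  ],
)

```text
t: 6.45
position: [0.5164, -0.002, 0.2039]
orientation: [0.016, 0.059, 0.998, -0.007]
force: [0.3, -0.2, -1.5]
gripper_width: 0.0504
gripper_force: 47.7
```

```bash
python3 - <<'E'
from blue import *
o=bot.get_obs();print(o['t'],o['position'],o['force'],o['moment'],o['gripper_width'])
R=Ro.from_quat(np.roll(o['orientation'],-1)).as_matrix();print(R.round(3).tolist())
E
```

```text
6.45 [ 0.51642184 -0.00197967  0.20389282] [ 0.30600766 -0.15540799 -1.51577878] [-0.03095066  0.02750075  0.00517011] 0.050403924112996885
[[-0.993, 0.118, 0.031], [0.118, 0.993, -0.015], [-0.032, -0.011, -0.999]]
```

>>> step_arm(
  commands=[
    [0.8, 1.8, 0, 0.8, -0.4, -2, 0.8],
    [0, 0, 0, 0.8, -0.3, -3, 0.8],
    [0, 0, 0, 0, 0, 0, 0.8],
    [0, 0, 0, 0, 0, 0, 0.8],
  ],
)

```text
t: 6.95
position: [0.5326, -0.0072, 0.155]
orientation: [0.0, 0.059, 0.998, -0.001]
force: [0.3, 0.3, -1.4]
gripper_width: 0.0499
gripper_force: 47.7
```

```bash
python3 - <<'E'
from blue import *
o=bot.get_obs();print(o['t'],o['position'],o['force'],o['moment'],o['gripper_width'])
R=Ro.from_quat(np.roll(o['orientation'],-1)).as_matrix();print(R.round(3).tolist())
p=np.array(o['position'])
for n in ('wrist','scene','top'):
    im,d,c=grab(n,n+'3.png')
    q=proj(c,p)[0];print(n,q)
    if n!='top':
        cen,x,nn=blue(n,None if n=='wrist' else [int(q[0])-45,int(q[1])-45,int(q[0])+45,int(q[1])+45]);print('TCP rel',[round(1e3*float((p-cen)@k),1) for k in (x,np.cross(nn,x),nn)])
E
```

```text
6.95 [ 0.53263716 -0.00719972  0.15496673] [ 0.31783613  0.31844318 -1.39449797] [ 0.04265155 -0.00825735  0.02578866] 0.049879586581610666
[[-0.993, 0.118, 0.0], [0.118, 0.993, -0.002], [-0.001, -0.002, -1.0]]
wrist [281.26916155 275.71361904]
bbox [  209   180   144   208 18117]
n [-0.0058  0.0035  1.    ] tilt 0.39 az 148.82 size [0.0503 0.0771] top centre [ 0.5306 -0.0075  0.1857] x [ 0.9929 -0.119   0.0062] yaw -6.83
TCP rel [1.8, 0.7, -30.7]
scene [362.88026864 167.22314328]
bbox [343 146  45  41 904]
n [-0.0197  0.0311  0.9993] tilt 2.11 az 122.37 size [0.0657 0.0512] top centre [ 0.5224 -0.0053  0.1866] x [ 0.9888 -0.1474  0.0241] yaw -8.48
TCP rel [9.7, 0.6, -31.9]
top [388.31902371 237.377586  ]
```

View pics/wrist3.png

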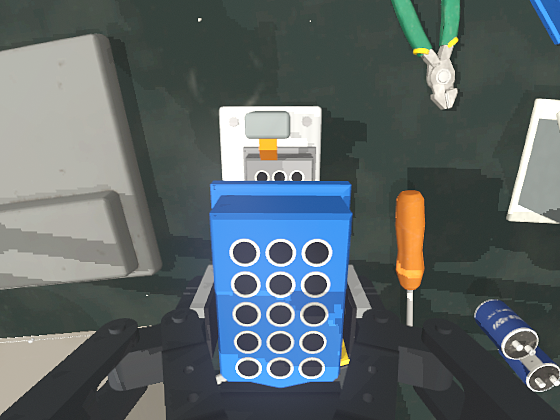

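The blue tray is held level with matching yaw. The grey sockets show below it at (261–296,176). I'll compare the two socket patterns in this picture.

```bash
python3 - <<'E'
from h import *
im,d,c=load('wrist');g=cv2.cvtColor(im,cv2.COLOR_BGR2GRAY);hsv=cv2.cvtColor(im,cv2.COLOR_BGR2HSV)
a=np.radians(-6.8);e=np.array([[np.cos(a),np.sin(a)],[-np.sin(a),np.cos(a)]]);p=np.array([.53264,-.0072])
def socks(box,z,lo):
    x0,y0,x1,y1=box;m=np.zeros_like(g);m[y0:y1,x0:x1]=((g<60)&(hsv[...,1]<110))[y0:y1,x0:x1]*255
    cn,_=cv2.findContours(m,cv2.RETR_EXTERNAL,cv2.CHAIN_APPROX_NONE);C=[]
    for k in cn:
        if cv2.contourArea(k)>lo: C.append(cv2.minEnclosingCircle(k)[0])
    C=np.array(C);L=(plane(c,C,z)[:,:2]-p)@e.T
    print(len(C),'mid mm',(1e3*(L.max(0)+L.min(0))/2).round(2),'span',(1e3*np.ptp(L,axis=0)).round(2));return C,L
C,L=socks((225,235,340,382),.1857,100);print((1e3*L).round(1).tolist())
C,L=socks((250,160,312,182),.0465,10);print(C.round(1).tolist(),(1e3*L).round(1).tolist())
E
```

```text
Traceback (most recent call last):
  File "h.py", line 17, in plane
    o,r=rays(c,uv); return o+r*((z-o[2])/r[:,2])[:,None]
        ~~~~^^^^^^
  File "h.py", line 14, in rays
    s=slopes(c,uv); R=np.array(c['R']);t=np.array(c['t']).ravel()
  File "h.py", line 12, in slopes
    return cv2.undistortPoints(uv,np.array(c['camera_matrix']),np.array([c['k1'],0,0,0,0.])).reshape(-1,2)
           ~~~~~~~~~~~~~~~~~~~^^^^^^^^^^^^^^^^^^^^^^^^^^^^^^^^^^^^^^^^^^^^^^^^^^^^^^^^^^^^^^
cv2.error: OpenCV(4.12.0) /io/opencv/modules/calib3d/src/undistort.dispatch.cpp:347: error: (-215:Assertion failed) CV_IS_MAT(_src) && CV_IS_MAT(_dst) && (_src->rows == 1 || _src->cols == 1) && (_dst->rows == 1 || _dst->cols == 1) && _src->cols + _src->rows - 1 == _dst->rows + _dst->cols - 1 && (CV_MAT_TYPE(_src->type) == CV_32FC2 || CV_MAT_TYPE(_src->type) == CV_64FC2) && (CV_MAT_TYPE(_dst->type) == CV_32FC2 || CV_MAT_TYPE(_dst->type) == CV_64FC2) in function 'cvUndistortPointsInternal'
```

```bash
python3 - <<'E'
from h import *
im,d,c=load('wrist');g=cv2.cvtColor(im,cv2.COLOR_BGR2GRAY)
a=np.radians(-6.8);e=np.array([[np.cos(a),np.sin(a)],[-np.sin(a),np.cos(a)]]);p=np.array([.53264,-.0072])
print(g[252,280],g[215,280],g[177,278])
def socks(box,z,lo):
    x0,y0,x1,y1=box;m=np.zeros_like(g);m[y0:y1,x0:x1]=(g<60)[y0:y1,x0:x1]*255
    cn,_=cv2.findContours(m,cv2.RETR_EXTERNAL,cv2.CHAIN_APPROX_NONE)
    C=np.array([cv2.minEnclosingCircle(k)[0] for k in cn if cv2.contourArea(k)>lo])
    if not len(C): print('none');return
    L=(plane(c,C,z)[:,:2]-p)@e.T
    print(len(C),'mid mm',(1e3*(L.max(0)+L.min(0))/2).round(2),'span',(1e3*np.ptp(L,axis=0)).round(2));print(C.round(0).tolist(),(1e3*L).round(1).tolist())
socks((225,235,340,384),.1857,100)
socks((250,160,312,182),.0465,10)
E
```

```text
75 121 63
none
none
```

```bash
python3 - <<'E'
from h import *
im,d,c=load('wrist')
a=np.radians(-6.8);e=np.array([[np.cos(a),np.sin(a)],[-np.sin(a),np.cos(a)]]);p=np.array([.53264,-.0072])
print(im[252,280],im[270,262],im[177,278],im[168,278],im[240,260])
def socks(box,z,lo,th):
    x0,y0,x1,y1=box;m=np.zeros(im.shape[:2],np.uint8);m[y0:y1,x0:x1]=(im.max(2)<th)[y0:y1,x0:x1]*255
    cn,_=cv2.findContours(m,cv2.RETR_EXTERNAL,cv2.CHAIN_APPROX_NONE)
    print([cv2.contourArea(k) for k in cn])
    C=np.array([cv2.minEnclosingCircle(k)[0] for k in cn if cv2.contourArea(k)>lo])
    if not len(C): print('none');return
    L=(plane(c,C,z)[:,:2]-p)@e.T
    print(len(C),'mid mm',(1e3*(L.max(0)+L.min(0))/2).round(2),'span',(1e3*np.ptp(L,axis=0)).round(2));print(C.round(0).tolist(),(1e3*L).round(1).tolist())
socks((225,235,340,384),.1857,100,110)
socks((250,160,312,182),.0465,10,100)
E
```

```text
[92 74 72] [246 160  87] [66 62 63] [180 183 184] [246 158  81]
[27.5, 47.0, 219.5, 218.0, 218.5, 256.0, 255.0, 257.5, 287.0, 278.5, 283.0, 316.5, 312.0, 310.0, 354.5, 356.5, 352.5]
15 mid mm [ 0.01 -0.65] span [52.55 26.54]
[[312.0, 368.0], [280.0, 368.0], [248.0, 368.0], [313.0, 342.0], [280.0, 342.0], [247.0, 342.0], [314.0, 314.0], [280.0, 314.0], [246.0, 314.0], [315.0, 284.0], [280.0, 284.0], [245.0, 284.0], [317.0, 252.0], [280.0, 252.0], [244.0, 252.0]] [[26.0, 12.5], [26.0, -0.7], [26.3, -13.9], [13.1, 12.5], [12.8, -0.6], [13.1, -13.7], [-0.1, 12.5], [-0.1, -0.6], [0.2, -13.7], [-13.0, 12.6], [-13.0, -0.5], [-13.0, -13.6], [-26.2, 12.6], [-26.1, -0.5], [-26.3, -13.5]]
[62.0, 62.0, 61.5]
3 mid mm [-24.23  -1.51] span [ 0.22 26.28]
[[296.0, 177.0], [279.0, 177.0], [262.0, 177.0]] [[-24.3, 11.6], [-24.1, -1.5], [-24.3, -14.7]]
```

Both patterns agree. The blue tray needs +1.9 mm in x and −1.1 mm in y (world), which matches the first grey estimate (.5345,−.009). I'll go down to just above the keepers.

>>> step_arm(
  commands=[
    [0, 0, 0, 0.2, -0.1, -2, 0.8],
    [0, 0, 0, 0, 0, -3, 0.8],
    [0, 0, 0, 0, 0, -2, 0.8],
    [0, 0, 0, 0, 0, -1, 0.8],
    [0, 0, 0, 0, 0, 0, 0.8],
    [0, 0, 0, 0, 0, 0, 0.8],
  ],
)

```text
t: 7.85
position: [0.5358, -0.0087, 0.0758]
orientation: [0.001, 0.059, 0.998, -0.001]
force: [-0.5, 0.1, -1.0]
gripper_width: 0.0502
gripper_force: 47.8
```

```bash
cat > st.py <<'E'
from h import *
from scipy.spatial.transform import Rotation as Ro
o=bot.get_obs();R=Ro.from_quat(np.roll(o['orientation'],-1)).as_matrix()
print(o['t'],np.round(o['position'],5),'F',np.round(o['force'],2),'M',np.round(o['moment'],3),'w',round(o['gripper_width'],4),'z',R[:,2].round(4),'y',R[:,1].round(4))
E
python3 st.py
```

```text
7.85 [ 0.53581 -0.00875  0.07579] F [-0.53  0.08 -1.02] M [ 0.018 -0.033 -0.003] w 0.0502 z [ 0.0028 -0.0027 -1.    ] y [ 0.1185  0.9929 -0.0024]
```

>>> step_arm(
  commands=[
    [0.15, 0.15, 0, -0.12, 0.04, -0.3, 0.8],
    [0, 0, 0, 0, 0, -0.3, 0.8],
    [0, 0, 0, 0, 0, -0.3, 0.8],
    [0, 0, 0, 0, 0, 0, 0.8],
    [0, 0, 0, 0, 0, 0, 0.8],
  ],
)

```text
t: 8.48
position: [0.534, -0.0083, 0.0656]
orientation: [-0.001, 0.059, 0.998, 0.0]
force: [0.8, -0.2, -1.3]
gripper_width: 0.0504
gripper_force: 47.9
```

```bash
python3 st.py
```

```text
8.475 [ 0.53396 -0.0083   0.06557] F [ 0.78 -0.15 -1.34] M [-0.044 -0.193  0.006] w 0.0504 z [-1.5e-03  2.0e-04 -1.0e+00] y [1.187e-01 9.929e-01 1.000e-04]
```

>>> step_arm(
  commands=[
    [0, 0, 0, 0.05, 0, -0.25, 0.8],
    [0, 0, 0, 0, 0, -0.25, 0.8],
    [0, 0, 0, 0, 0, -0.25, 0.8],
    [0, 0, 0, 0, 0, -0.25, 0.8],
    [0, 0, 0, 0, 0, 0, 0.8],
    [0, 0, 0, 0, 0, 0, 0.8],
  ],
)

```text
t: 9.22
position: [0.5335, -0.0081, 0.0547]
orientation: [-0.002, 0.059, 0.998, 0.0]
force: [-0.3, 0.3, -1.2]
gripper_width: 0.0502
gripper_force: 48.0
```

```bash
python3 st.py
```

```text
9.225 [ 0.53352 -0.00813  0.05473] F [-0.26  0.34 -1.23] M [-0.041 -0.022  0.064] w 0.0502 z [-3.5e-03  6.0e-04 -1.0e+00] y [1.186e-01 9.929e-01 2.000e-04]
```

```bash
python3 - <<'E'
from blue import *
o=bot.get_obs();p=np.array(o['position'])
im,d,c=grab('wrist','w4.png');cen,x,n=blue();print([round(1e3*float((p-cen)@k),1) for k in (x,np.cross(n,x),n)])
im2,d2,c2=grab('scene');q=proj(c2,p)[0].astype(int);print(q)
cr=cv2.resize(im2[q[1]-45:q[1]+55,q[0]-60:q[0]+60],None,fx=4,fy=4,interpolation=cv2.INTER_CUBIC)
cv=np.zeros((400,790,3),np.uint8);cv[:,:480]=cr;w=cv2.resize(im[100:400,170:400],(307,400));cv[:,483:]=w;cv2.imwrite('pics/c4.png',cv)
E
```

```text
bbox [  210   181   143   207 18070]
n [-9.e-04  8.e-04  1.e+00] tilt 0.07 az 137.55 size [0.0772 0.0501] top centre [ 0.5315 -0.0086  0.0855] x [ 0.9923 -0.1241  0.001 ] yaw -7.13
[1.9, 0.7, -30.7]
[356 199]
```

View pics/c4.png

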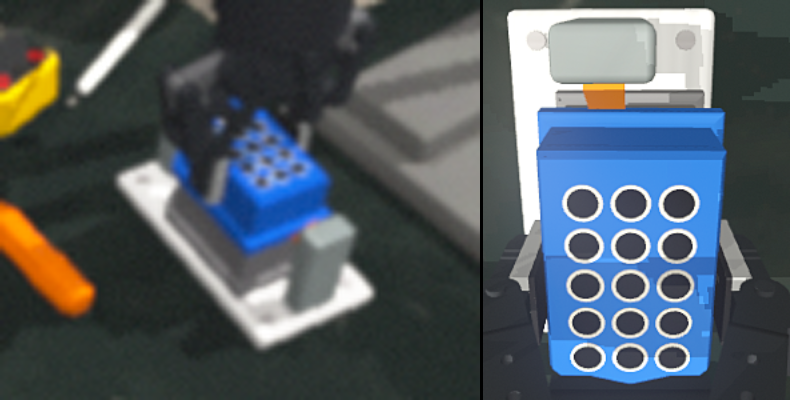

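The tray is unshifted in the hand and between the keepers at about 49.5 mm origin height, with no contact with the grey tray yet. I'll correct x by 1 mm and feel downward.

>>> step_arm(
  commands=[
    [-0.05, -0.2, 0, 0.1, 0, 0, 0.8],
    [0, 0, 0, 0, 0, -0.1, 0.8],
    [0, 0, 0, 0, 0, -0.1, 0.8],
    [0, 0, 0, 0, 0, -0.1, 0.8],
    [0, 0, 0, 0, 0, 0, 0.8],
    [0, 0, 0, 0, 0, 0, 0.8],
  ],
)

```text
t: 10.07
position: [0.5351, -0.0082, 0.0525]
orientation: [0.001, 0.059, 0.998, -0.0]
force: [-0.8, 0.4, -0.2]
gripper_width: 0.0503
gripper_force: 47.9
```

```bash
python3 st.py
```

```text
10.075 [ 0.53514 -0.00816  0.05247] F [-0.83  0.37 -0.17] M [ 0.024  0.063 -0.003] w 0.0503 z [ 1.3e-03 -3.0e-04 -1.0e+00] y [ 1.187e-01  9.929e-01 -2.000e-04]
```

>>> step_arm(
  commands=[
    [0, 0, 0, -0.03, 0, -0.1, 0.8],
    [0, 0, 0, 0, 0, -0.1, 0.8],
    [0, 0, 0, 0, 0, -0.1, 0.8],
    [0, 0, 0, 0, 0, 0, 0.8],
    [0, 0, 0, 0, 0, 0, 0.8],
  ],
)

```text
t: 10.7
position: [0.5347, -0.0082, 0.0493]
orientation: [0.001, 0.059, 0.998, -0.0]
force: [-0.3, -0.1, 0.8]
gripper_width: 0.0503
gripper_force: 48.0
```

```bash
python3 st.py
```

```text
10.7 [ 0.53473 -0.00823  0.0493 ] F [-0.29 -0.14  0.79] M [-0.038  0.053 -0.031] w 0.0503 z [ 1.1e-03 -5.0e-04 -1.0e+00] y [ 1.187e-01  9.929e-01 -3.000e-04]
```

>>> step_arm(
  commands=[
    [0, 0, 0, -0.02, 0, -0.1, 0.8],
    [0, 0, 0, 0, 0, -0.1, 0.8],
    [0, 0, 0, 0, 0, -0.1, 0.8],
    [0, 0, 0, 0, 0, 0, 0.8],
    [0, 0, 0, 0, 0, 0, 0.8],
  ],
)

```text
t: 11.32
position: [0.5343, -0.0081, 0.046]
orientation: [0.0, 0.059, 0.998, -0.0]
force: [-0.2, -0.3, -3.1]
gripper_width: 0.0497
gripper_force: 47.8
```

```bash
python3 st.py
```

```text
11.325 [ 0.53426 -0.00814  0.04603] F [-0.2  -0.35 -3.07] M [ 0.006 -0.005  0.027] w 0.0497 z [ 4.e-04 -3.e-04 -1.e+00] y [ 1.187e-01  9.929e-01 -2.000e-04]
```

The keepers now pull the tray down. I'll press on to contact.

>>> step_arm(
  commands=[
    [0, 0, 0, 0, 0, -0.08, 0.8],
    [0, 0, 0, 0, 0, -0.06, 0.8],
    [0, 0, 0, 0, 0, 0, 0.8],
    [0, 0, 0, 0, 0, 0, 0.8],
  ],
)

```text
t: 11.82
position: [0.5348, -0.0082, 0.0454]
orientation: [0.001, 0.059, 0.998, -0.0]
force: [-0.3, 0.2, 2.3]
gripper_width: 0.0503
gripper_force: 48.2
```

```bash
python3 st.py
```

```text
11.825 [ 0.53476 -0.00821  0.04544] F [-0.27  0.16  2.26] M [0.105 0.338 0.042] w 0.0503 z [ 1.4e-03 -4.0e-04 -1.0e+00] y [ 1.187e-01  9.929e-01 -3.000e-04]
```

>>> step_arm(
  commands=[
    [0, 0, 0, 0, 0, -0.06, 0.8],
    [0, 0, 0, 0, 0, 0, 0.8],
    [0, 0, 0, 0, 0, 0, 0.8],
  ],
)

```text
t: 12.2
position: [0.5348, -0.0082, 0.0454]
orientation: [0.001, 0.059, 0.998, -0.0]
force: [-3.1, 0.2, 5.8]
gripper_width: 0.0504
gripper_force: 48.8
```

```bash
python3 st.py
```

```text
12.2 [ 0.5348  -0.00819  0.04536] F [-3.14  0.16  5.8 ] M [ 0.199  0.568 -0.002] w 0.0504 z [ 1.e-03 -3.e-04 -1.e+00] y [ 1.187e-01  9.929e-01 -2.000e-04]
```

>>> step_arm(
  commands=[
    [0, 0, 0, 0, 0, -0.07, 0.8],
    [0, 0, 0, 0, 0, 0, 0.8],
    [0, 0, 0, 0, 0, 0, 0.8],
  ],
)

```text
t: 12.58
position: [0.5348, -0.0082, 0.0453]
orientation: [0.0, 0.059, 0.998, -0.0]
force: [-5.3, 0.7, 9.0]
gripper_width: 0.0502
gripper_force: 49.2
```

```bash
python3 st.py; python3 - <<'E'
from blue import *
o=bot.get_obs();p=np.array(o['position'])
im,d,c=grab('wrist','w5.png');cen,x,n=blue();print([round(1e3*float((p-cen)@k),1) for k in (x,np.cross(n,x),n)])
v,u=np.mgrid[90:200,180:380];uv=np.c_[u.ravel(),v.ravel()];P=pts(c,uv,d);hsv=cv2.cvtColor(im,cv2.COLOR_BGR2HSV)[uv[:,1],uv[:,0]]
s=(hsv[:,1]<40)&(hsv[:,2]>170)&(abs(P[:,2]-.01)<.006);print('plate z',np.median(P[s][:,2]))
L=(P[:,:2]-[.5345,-.0089])@np.array([.9931,-.117]);s=(hsv[:,1]>150)&(hsv[:,0]<25)
print('front keeper x',np.percentile(L[s],[2,50,98]).round(4),'z',np.percentile(P[s][:,2],[2,50,98]).round(4),s.sum())
E
```

```text
12.575 [ 0.53482 -0.00816  0.04529] F [-5.32  0.67  9.01] M [0.239 0.87  0.029] w 0.0502 z [ 5.e-04 -2.e-04 -1.e+00] y [ 1.187e-01  9.929e-01 -2.000e-04]
bbox [  210   180   143   208 17603]
n [-0.002   0.0018  1.    ] tilt 0.15 az 137.77 size [0.0768 0.0501] top centre [ 0.5325 -0.0085  0.076 ] x [ 0.9924 -0.1233  0.0022] yaw -7.08
[2.2, 0.7, -30.7]
plate z 0.01060432863573263
front keeper x [-0.0567 -0.051  -0.0407] z [0.0525 0.0682 0.0699] 1075
```

Blue top is at 75.5 mm (home height), level, and the front keeper tip is 40.7 mm from the middle, over the skirt. I'll relax, let go and rise.

>>> step_arm(
  commands=[
    [0, 0, 0, 0, 0, 0.12, 0.8],
    [0, 0, 0, 0, 0, 0, 0.4],
    [0, 0, 0, 0, 0, 0, 0],
    [0, 0, 0, 0, 0, 0, 0],
    [0, 0, 0, 0, 0, 0, 0],
    [0, 0, 0, 0, 0, 1, 0],
    [0, 0, 0, 0, 0, 2, 0],
    [0, 0, 0, 0, 0, 4, 0],
    [0, 0, 0, -2, 0, 5, 0],
    [0, 0, 0, -2, 0, 4, 0],
  ],
)

```text
t: 13.88
position: [0.4947, -0.0083, 0.2079]
orientation: [0.002, 0.059, 0.998, -0.0]
force: [0.5, 0.3, 0.1]
gripper_width: 0.0854
gripper_force: 0.0
```

```bash
python3 st.py; python3 - <<'E'
from blue import *
im,d,c=grab('wrist');cen,x,n=blue()
cv2.imwrite('pics/w6.png',im)
e=np.array([[.9932,-.1167],[.1167,.9932]]);print('centre in base',((cen[:2]-[.5341,-.0169])@e.T*1e3).round(1))
hsv=cv2.cvtColor(im,cv2.COLOR_BGR2HSV);v,u=np.where((hsv[...,1]>150)&(hsv[...,0]<22)&(hsv[...,0]>8)&(d>0));P=pts(c,np.c_[u,v],d);L=(P[:,:2]-[.5341,-.0169])@e.T
s=(abs(L[:,1])<.02)&(abs(L[:,0])<.06)
for g in (1,-1):
    q=s&(L[:,0]*g>0);print('keeper',q.sum(),np.percentile(L[q][:,0]*g,[1,99]).round(4))
E
```

```text
13.875 [ 0.49473 -0.00831  0.20787] F [0.54 0.33 0.11] M [-0.003 -0.039 -0.014] w 0.0854 z [ 0.0039 -0.0011 -1.    ] y [ 1.185e-01  9.929e-01 -6.000e-04]
bbox [ 254  184   66  102 4029]
n [-0.0018  0.0017  1.    ] tilt 0.14 az 137.45 size [0.0501 0.0817] top centre [ 0.5352 -0.0093  0.0761] x [ 0.9927 -0.1209  0.002 ] yaw -6.95
centre in base [0.2 7.7]
keeper 145 [0.0486 0.058 ]
keeper 145 [0.0421 0.0574]
```

View pics/w6.png

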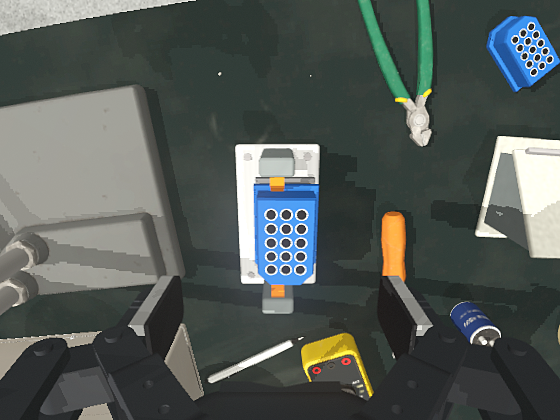

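The picture shows the blue tray seated at (287,238), level with its top at 75.5 mm. The orange keepers at (277,184) and (278,291) are sprung in over the skirt, and the gripper is clear.

```bash
python3 -c "
from station import bot
print(bot.close_job())"
```

```text
the job is handed in; nothing more can be done
None
```

The blue tray is stacked on the grey tray with its chamfered corners over the grey ones. It sits level at home height (top about 75.5 mm), pressed with about 9 N. Both keepers appear to be in over the skirt, though the tray partly hid the +x one from the camera. The gripper is clear and the job was handed in at about 14 s; no verdict came back.

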